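Clamp a salve tin in the labelling clamp

TASK

Set the salve tin down flat in the labelling clamp, between its two V-shaped jaws, and let go of it. Then turn the feed knob clockwise, staying with it as it travels along with the carriage, until the tin is pinched firmly between the jaws - but stop as soon as it is firm, so that it is not dented - and leave it clamped. Do not disturb the other things on the dresser.

Things in the scene. Friction and masses are not known exactly. Their poses are not given: they have to be found in the camera images.
- clamp_base: Wooden base of the labelling clamp, 92 (its x) by 210 (its y) by 14 mm, fixed. Origin: centre of its underside; z up. Its flat top is the bed. The carriage with the knob is at the -y end and feeds toward +y; the aluminium V fence at the +y end is bolted at an unmeasured place that differs by up to 10 mm each time, so the feed needed is not known beforehand. The V's centre the tin.
- seat (a point): Point on the bed's surface between the jaws, on the centre line, with small marks beside it. A tin centred over it stands clear of both jaws: at the start 10 mm from the carriage's jaw, 7 to 17 mm from the fence. The jaws are 22 mm high and reach 24 mm to either side of the centre line; the bed is bare for fingers on the tin's two sides along the base's x.
- carriage: Aluminium carriage, 72 x 58 mm, top 20 mm above the bed, that slides on the base along the base's +y, up to 36 mm. It carries the feed knob and, in front, a dark rubber V jaw that is sprung (about 8 N per mm, 6 mm travel). Origin on the knob's axis at bed height; axes as the base's.
- feed_knob (a joint): Turn of the feed knob, rad, 0 at the start, growing clockwise from above; stop at 3.05. Geared to the carriage: knob and carriage move 12 mm toward the base's +y per rad. Dry friction of 0.30 N m holds it where left (a hand at rest on it feels less); each newton of pinch on the tin adds 0.012 N m to the torque. To firm takes about 1.4 to 2.5 rad, more than one grasp.
- knob_center (a point): Centre of the feed knob: a black upright round knob, 39 mm across and 30 mm high, with fluted sides, on top of the carriage; the point lies on its axis, half-way up, 43 mm above the bed. The carriage's flat top lies 23 mm below this point.
- tin_center (a point): Centre of the salve tin (half-way up): a flat round metal tin with a lid, 53 mm across, 22 mm high, 60 g, standing loose on the dresser to the left of the clamp. It dents if the jaw presses it with more than 25 N; 5 N is a firm hold, so about 12 N is good.
- bell: Counter bell, 71 mm across, 62 mm high, a bystander; origin at the centre of its underside.
- crystal: Pointed stone crystal standing upright, 36 x 32 x 69 mm, a bystander; origin at the centre of its underside.
- stamp: Wax seal stamp standing upright, 26 mm across, 92 mm high, a bystander; origin at the centre of its underside.
- tealight: Tea light, 40 mm across, 21 mm high, a bystander; origin at the centre of its underside.
There are look-alikes about, which are no part of the job. Leave any blue, pink or red look-alike of the part that bears tin_center alone.

How it is judged:
On the way, in this order (a step that is already met when the one before it is completed fails the run):
1. the tin stands flat on the bed between the jaws, let go and not yet pinched (x of tin_center in the frame of seat between -0.015 and 0.015 m and y of tin_center in the frame of seat between -0.015 and 0.022 m and z of tin_center in the frame of seat below 0.014 m and angle between tin_center's own z axis and vertical below 0.08 rad and contact force between the fingers and tin below 0.1 N and contact force between carriage and tin below 2 N), for 0.2 s.
2. the knob has been turned until the jaw presses the tin with 5 N or more (contact force between carriage and tin above 5 N and value of joint feed_knob above 1 rad), for 0.2 s.
At the end, for the whole second after the job is handed in: The tin stands flat (within 0.08 rad) on the bed, within 4 mm of the clamp's centre line, at rest, pinched by the carriage's jaw with 5 to 25 N after the robot has let go (all of step 2 and contact force between carriage and tin below 25 N and x of tin_center in the frame of seat between -0.004 and 0.004 m and z of tin_center in the frame of seat between 0.008 and 0.014 m and angle between tin_center's own z axis and vertical below 0.08 rad and linear speed of tin below 0.01 m/s); the robot touches nothing.
It fails at once if the tin is dented: pressed by the jaw with more than 25 N (contact force between carriage and tin above 25 N).
It fails at once if a bystander is shifted by more than 25 mm (distance of any of bell, crystal, stamp, tealight from where it was at the start of the episode above 0.025 m).
It also fails if it takes over 72 s, if anything falls off the work surface, if the arm or the gripper's body presses on something with over 40 N, if the wrist force passes 120 N, or if a joint passes its speed limit or range.

ROBOT

A 6-joint arm with a two-finger parallel gripper is mounted at the origin on a cart in front of the work surface, level with it; the furniture and walls round the work are solid. World frame = base frame: x ahead of the robot, y to its left, z up, the work surface at z = 0. Lengths are in m, angles in rad, forces in N, time in s.
With the tool pointing down it reaches from about 0.375 to 0.925 m from the base axis. Payload 5.7 kg.
Tool frame: the origin (TCP) lies where the fingers leave the gripper's body, on its centre line; the fingertips stand 80 mm ahead of it and the grasp point (between the pads) lies grip_point_offset ahead of it (grip_point_offset is the distance from the TCP to the grasp point, in m); z points along the fingers, y is the direction in which the jaws open and shut (so a half turn about z gives the same grasp; the last joint's range is limited). The gripper opens to 88 mm and grips with 3 to 60 N. Pads are 20 mm wide; open, the fingers measure 115 mm over their backs; the gripper's body (75 mm by 178 mm) begins 61 mm behind the grasp point.
Start: joints at [-1.23, 0.359, 1.51, -0, 1.272, -0.115], TCP at [0.264, -0.539, 0.303] pointing down, gripper open.
Joint ranges: [-2.97, 2.97], [-1.01, 2.36], [0.21, 2.38], [-0.96, 4.11], [0.2, 2.71], [-2.98, 2.98]. Speed limits (rad/s): [2.39, 2.39, 3.14, 3.14, 3.14, 3.14].

INTERFACE

Orientations are given as a rotation vector (axis times angle).
In Python, from bench import sense, capture, calibration, hand_in, search_frame, grip_point_offset gives the robot as it stands. The module is installed in compiled form; this text tells all that it offers.
- The arm moves only by the tool move_arm, never from a script. Its argument "targets" is a list that holds one entry, the list of rows, each a list of 7 numbers: the turn, a rotation vector about the world's x, y, z in rad, then the shift along the world's x, y, z in m, then the closure in counts, from 0 (fully open) to 255 (shut). In form: [[[rx, ry, rz, tx, ty, tz, claw], ...]]. A call has 1 to 12 rows; each row is the pose to reach, as a shift and turn from the pose measured when the call began; what a row does not reach only later rows make up. A row lasts 1/8 s, in which the tool goes at most 62.5 mm and 10.7 degrees, less where a joint would pass 70% of its speed; a pose out of reach is approached as far as the arm can. A call with a gripper value outside its range is refused whole. The fingers move at their own pace and stop on an object; the grip force is fixed at half the most. Time passes only in rows, so rows that repeat a pose let the fingers close. It gives the time, the measured TCP pose, the force and the opening at its end, in the units of the state.
- sense(): the state, without advancing time (a new reading comes with each control period).
- capture(name): name is "side" or "top" or "wrist"; returns the picture (384x512x3 uint8, red, green, blue); there is no depth.
- calibration(name): a dict with "mtx" (3x3 intrinsics, pixels), "rvec" (rotation vector, rad) and "tvec" (3), from world to camera coordinates, as OpenCV has them. Camera axes: x right, y down, z forward; pixel columns grow to the right and rows downward; lengths in m; the calibration is good to about 2 mm. A picture is of the moment at which its call begins: read the wrist's pose just before it. calibration takes no time and is no camera call; for the wrist camera it gives the pose at the moment of the call.
- hand_in(): hands the job in, once; it reports no verdict.
Trained networks look in the newest picture that a camera, given by its name, has taken for a name from the list of things; names that differ only in an ending like _2 or _b are one class to them, and where a whole thing is asked for, a point or a joint stands for the part that bears it (a point fixed in the world has none). Each returns a list of dicts, best first, with "confidence" (0 to 1); they miss things now and then, are a little off and sometimes report something else, mostly with a low value. They report only what shows in the picture. A call takes as long as a camera call. They do not tell look-alikes from the thing itself.
- search_frame(query, camera): "box" ([left, top, width, height] in pixels, round what is visible of it).
The state is a dict: "clock": time; "joint_pos": joint angles; "qvel": joint speeds; "tau": joint torques, N m; "ee_pos": TCP position; "eef_rot": TCP orientation; "force": force on the tool from outside, world axes, zero at the start; "ft_torque": the same for the moment, N m; "width": opening from 0.0 (shut) to 1.0 (fully open).
Only numpy, scipy, OpenCV 4.12 (cv2) and the standard library are available. Lean on these libraries where they do the work, as an engineer would, in place of code of your own. Each camera call takes 0.05 s, during which the arm holds its last target. There are 200 camera calls.

## Working session

There is one attempt and no reset: what is moved stays moved. The work goes in short steps, Python scripts to look and compute and a tool call to move; the robot and the scene stay as the last step left them, time stands still between calls to the robot, and variables do not carry over. Pictures are saved under pics/ and viewed, about 8 in all and at most 12, crops included, and the job is handed in when it is done.

Besides the shell and the picture viewer there is one more tool, called after "Call:" as name(argument=value, ...) on one line, values as JSON. move_arm: Moves the arm, as the interface text tells. Its arguments: {"type":"object","properties":{"targets":{"type":"array","items":{"type":"array","items":{"type":"array","items":{"type":"number"}}}}},"required":["targets"]}

```bash
mkdir -p pics; cat > h.py <<'E'
import numpy as np, cv2
from bench import *
def snap(cam,fn,crop=None,scale=1):
    im=capture(cam)
    o=im if crop is None else im[crop[1]:crop[3],crop[0]:crop[2]]
    if scale!=1:o=cv2.resize(o,None,fx=scale,fy=scale,interpolation=cv2.INTER_CUBIC)
    cv2.imwrite('pics/'+fn,o[:,:,::-1]); return im
def ray(cam,u,v,z,c=None):
    c=c or calibration(cam);K=np.array(c['mtx']);R=cv2.Rodrigues(np.array(c['rvec'],float))[0];t=np.array(c['tvec'],float).ravel()
    p=cv2.undistortPoints(np.array([[[u,v]]],float),K,None)[0,0]
    d=R.T@[p[0],p[1],1];o=-R.T@t
    return o+d*(z-o[2])/d[2]
def proj(cam,P):
    c=calibration(cam);return cv2.projectPoints(np.array(P,float).reshape(-1,3),np.array(c['rvec'],float),np.array(c['tvec'],float),np.array(c['mtx'],float),None)[0].reshape(-1,2)
E
python3 - <<'E'
from h import *
s=sense();print({k:np.round(v,3) for k,v in s.items()},grip_point_offset)
for cam in('top','side'):
    snap(cam,cam+'0.png')
    for q in('tin_center','feed_knob','clamp_base','carriage','bell','crystal','stamp','tealight'):
        print(cam,q,[(np.round(d['box']).tolist(),round(d['confidence'],2)) for d in search_frame(q,cam)[:5]])
a=cv2.imread('pics/top0.png');b=cv2.imread('pics/side0.png')
E
```

```text
{'clock': np.float64(0.0), 'joint_pos': array([-1.23 ,  0.359,  1.511,  0.   ,  1.272, -0.115]), 'qvel': array([ 0.   ,  0.002, -0.001, -0.002,  0.001,  0.001]), 'tau': array([ 1.0000e-03, -5.1537e+01, -2.7073e+01,  6.7000e-02,  3.5000e-02,
       -0.0000e+00]), 'ee_pos': array([ 0.264, -0.538,  0.302]), 'eef_rot': array([-3.059, -0.709,  0.   ]), 'force': array([0.308, 0.166, 0.465]), 'ft_torque': array([-0.064, -0.003,  0.023]), 'width': np.float64(1.001)} 0.0613
top tin_center [([145.0, 192.0, 24.0, 21.0], 0.79), ([126.0, 228.0, 21.0, 18.0], 0.77), ([170.0, 227.0, 16.0, 18.0], 0.64)]
top feed_knob [([265.0, 173.0, 15.0, 15.0], 0.62)]
top clamp_base [([208.0, 160.0, 85.0, 53.0], 0.63)]
top carriage [([253.0, 164.0, 38.0, 34.0], 0.64)]
top bell [([356.0, 185.0, 32.0, 25.0], 0.6)]
top crystal [([353.0, 148.0, 20.0, 20.0], 0.71)]
top stamp [([361.0, 232.0, 16.0, 6.0], 0.68)]
top tealight [([161.0, 151.0, 16.0, 18.0], 0.48)]
side tin_center [([257.0, 310.0, 26.0, 26.0], 0.94), ([225.0, 280.0, 17.0, 28.0], 0.9), ([271.0, 273.0, 22.0, 18.0], 0.83), ([172.0, 303.0, 22.0, 24.0], 0.82)]
side feed_knob [([241.0, 178.0, 13.0, 17.0], 0.61)]
side clamp_base [([227.0, 178.0, 36.0, 70.0], 0.84)]
side carriage [([237.0, 179.0, 28.0, 30.0], 0.92)]
side bell [([277.0, 137.0, 18.0, 20.0], 0.64)]
side crystal [([244.0, 135.0, 11.0, 20.0], 0.59)]
side stamp []
side tealight []
```

```bash
python3 - <<'E'
import cv2
a=cv2.imread('pics/top0.png')[130:260,100:400];cv2.imwrite('pics/t1.png',cv2.resize(a,None,fx=2.6,fy=2.6,interpolation=2))
from h import *
for n,u,v in(('t1',157,202),('t2',136.5,237),('t3',178,236)):print(n,ray('top',u,v,.022))
for n,u,v in(('t1',270,323),('t2',233.5,294),('t3',282,282),('t4',183,315)):print(n,ray('side',u,v,.011))
print('knob',ray('top',272.5,180.5,.065))
E
```

```text
t1 [0.51224639 0.2308702  0.022     ]
t2 [0.42127825 0.28490159 0.022     ]
t3 [0.42157388 0.1758418  0.022     ]
t1 [0.419176   0.29023731 0.011     ]
t2 [0.51446432 0.2413092  0.011     ]
t3 [0.41468479 0.18214812 0.011     ]
t4 [0.6049818  0.31892349 0.011     ]
knob [ 0.55721468 -0.07360629  0.065     ]
```

View pics/t1.png

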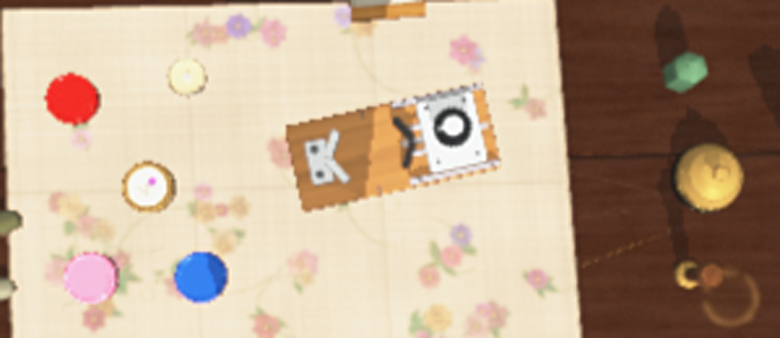

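View pics/side0.png

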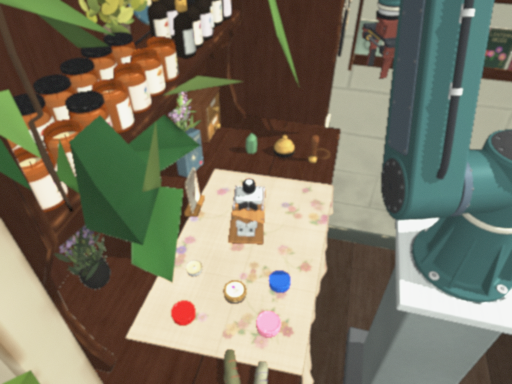

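The white, gold-rimmed tin at top-image (157,202), crop (148,187), is the one to use. The look-alikes are red (crop 72,98), pink (90,278) and blue (200,277). The clamp is at crop (390,150), with the knob at (452,127) and the fence to the left. The clamp's +y axis is about 14° from world +y. Next I'll look from above the clamp with the wrist camera.

Call:
move_arm(targets=[[[0,0,1.36,0.24,0.52,0.03,0],[0,0,1.36,0.24,0.52,0.03,0],[0,0,1.36,0.24,0.52,0.03,0],[0,0,1.36,0.24,0.52,0.03,0],[0,0,1.36,0.24,0.52,0.03,0],[0,0,1.36,0.24,0.52,0.03,0],[0,0,1.36,0.24,0.52,0.03,0],[0,0,1.36,0.24,0.52,0.03,0],[0,0,1.36,0.24,0.52,0.03,0],[0,0,1.36,0.24,0.52,0.03,0],[0,0,1.36,0.24,0.52,0.03,0],[0,0,1.36,0.24,0.52,0.03,0]]])

```text
clock: 2.4
ee_pos: [0.5035, -0.02, 0.3325]
eef_rot: [-1.935, -2.475, 0.001]
force: [-0.6, 0.7, 0.2]
width: 0.997
```

```bash
python3 - <<'E'
from h import *
s=sense();print(s['clock'],s['ee_pos'],s['eef_rot'],s['joint_pos'])
c=calibration('wrist');snap('wrist','w1.png')
np.save('w1.npy',c,allow_pickle=True)
for q in('tin_center','feed_knob','clamp_base','carriage'):
    print(q,[(np.round(d['box']).tolist(),round(d['confidence'],2)) for d in search_frame(q,'wrist')[:5]])
E
```

```text
2.4 [ 0.50350708 -0.02001329  0.33246565] [-1.93470897e+00 -2.47480133e+00  1.49990637e-03] [-1.76463043e-01  1.92049215e-01  1.67149234e+00 -7.36406031e-04
  1.27875998e+00 -4.20003722e-01]
tin_center []
feed_knob [([285.0, 214.0, 35.0, 42.0], 0.83)]
clamp_base [([261.0, 80.0, 86.0, 176.0], 0.77)]
carriage [([269.0, 177.0, 62.0, 78.0], 0.74), ([402.0, 0.0, 43.0, 22.0], 0.24)]
```

View pics/w1.png

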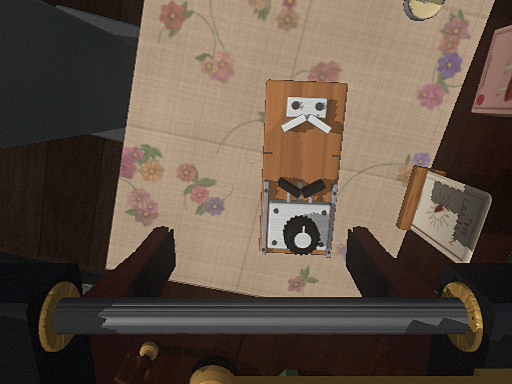

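```bash
python3 - <<'E'
import cv2
a=cv2.imread('pics/w1.png')[70:265,225:380];cv2.imwrite('pics/w1c.png',cv2.resize(a,None,fx=3,fy=3,interpolation=2))
from h import *
c=np.load('w1.npy',allow_pickle=True).item()
E
```

```text
(no output)
```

View pics/w1c.png

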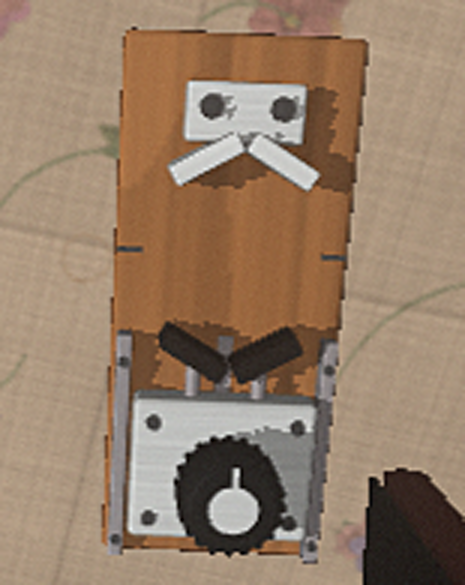

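```bash
python3 - <<'E'
from h import *
c=np.load('w1.npy',allow_pickle=True).item()
f=lambda u,v,z:ray('wrist',u/3+225,v/3+70,z,c)
P=np.array([f(125,30,.014),f(367,41,.014),f(315,560,.014),f(105,545,.014)])
print(P.round(4),np.linalg.norm(P-np.roll(P,-1,0),axis=1))
cen=P.mean(0);y=(P[0]+P[1]-P[2]-P[3])/2;x=(P[1]+P[2]-P[0]-P[3])/2
print('cen',cen,np.degrees(np.arctan2(-y[0],y[1])),np.degrees(np.arctan2(x[1],x[0])))
print('seat',(f(117,249,.014)+f(346,258,.014))/2, f(117,249,.014),f(346,258,.014))
print('knobtop',f(235,512,.014+.058)); 
C=-cv2.Rodrigues(np.array(c['rvec'],float))[0].T@np.array(c['tvec']).ravel();print('cam',C)
print('tin', ray('wrist',424,5,.022,c))
E
```

```text
[[ 0.4887  0.0748  0.014 ]
 [ 0.5771  0.0928  0.014 ]
 [ 0.62   -0.1132  0.014 ]
 [ 0.5316 -0.1282  0.014 ]] [0.09023277 0.21044993 0.089655   0.20743751]
cen [ 0.55437874 -0.0184405   0.014     ] 11.85582196042231 10.574293605585206
seat [0.54987964 0.0041872  0.014     ] [ 0.50578843 -0.00499267  0.014     ] [0.59397084 0.01336707 0.014     ]
knobtop [ 0.5676123 -0.0788362  0.072    ]
cam [0.4882274  0.04870278 0.41590943]
tin [0.62864433 0.18519132 0.022     ]
```

Call:
move_arm(targets=[[[0,0,-0.036,0.01,0.06,-0.02,0],[0,0,-0.036,0.01,0.12,-0.05,0],[0,0,-0.036,0.01,0.18,-0.08,0],[0,0,-0.036,0.01,0.2,-0.08,0],[0,0,-0.036,0.01,0.2,-0.08,0]]])

```text
clock: 3.28
ee_pos: [0.5135, 0.1814, 0.252]
eef_rot: [-1.976, -2.441, 0.002]
force: [-0.4, -0.2, 0.4]
width: 1.0
```

```bash
python3 - <<'E'
from h import *
s=sense();print(s['clock'],s['ee_pos'],s['eef_rot'],s['qvel'])
c=calibration('wrist');im=snap('wrist','w2.png')
for d in search_frame('tin_center','wrist')[:5]:
    b=d['box'];print(np.round(b).tolist(),round(d['confidence'],2),ray('wrist',b[0]+b[2]/2,b[1]+b[3]/2,.022,c))
a=np.rint(search_frame('tin_center','wrist')[0]['box'])
E
```

```text
3.275 [0.51348513 0.18139929 0.25198557] [-1.97624180e+00 -2.44101330e+00  1.50651642e-03] [-0.04291564 -0.02040599  0.00104516 -0.02243879  0.00861793 -0.02291631]
[133.0, 136.0, 62.0, 52.0] 0.9 [0.4236671  0.18021187 0.022     ]
[152.0, 0.0, 66.0, 68.0] 0.67 [0.42594804 0.29240028 0.022     ]
[362.0, 26.0, 68.0, 64.0] 0.67 [0.60655483 0.3114308  0.022     ]
[244.0, 101.0, 58.0, 56.0] 0.6 [0.51581498 0.23166674 0.022     ]
```

View pics/w2.png

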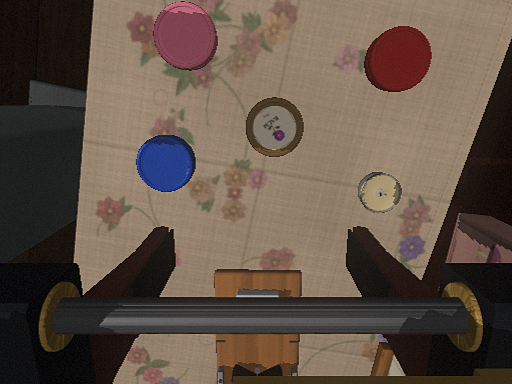

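The target is the white-lidded tin with the gold rim at (274,127). The blue (165,163), pink (185,35) and red (398,58) ones are look-alikes, and the tealight is at (380,192). The way down to the tin is clear.

Call:
move_arm(targets=[[[0,0,0,0.0025,0.051,-0.03,0],[0,0,0,0.0025,0.051,-0.08,0],[0,0,0,0.0025,0.051,-0.125,0],[0,0,0,0.0025,0.051,-0.155,0],[0,0,0,0.0025,0.051,-0.167,0],[0,0,0,0.0025,0.051,-0.167,0],[0,0,0,0.0025,0.051,-0.167,0]]])

```text
clock: 4.3
ee_pos: [0.5177, 0.23, 0.0874]
eef_rot: [1.98, 2.436, 0.003]
force: [0.3, -0.1, -0.5]
width: 1.002
```

Call:
move_arm(targets=[[[0,0,0,0,0,0,255],[0,0,0,0,0,0,255],[0,0,0,0,0,0,255],[0,0,0,0,0,0,255],[0,0,0,0,0,0,255],[0,0,0,0,0,0,255]]])

```text
clock: 5.05
ee_pos: [0.5176, 0.2301, 0.0875]
eef_rot: [1.98, 2.437, 0.003]
force: [-1.8, -0.9, 3.5]
width: 0.598
```

Call:
move_arm(targets=[[[0,0,0,0,0,0.05,255],[0,0,0,0,0,0.09,255],[0,0,0,0.008,-0.05,0.09,255],[0,0,0,0.016,-0.11,0.09,255],[0,0,0,0.024,-0.17,0.09,255],[0,0,0,0.032,-0.215,0.09,255],[0,0,0,0.032,-0.227,0.08,255],[0,0,0,0.032,-0.227,0.08,255],[0,0,0,0.032,-0.227,0.08,255]]])

```text
clock: 6.18
ee_pos: [0.549, 0.0044, 0.1671]
eef_rot: [1.98, 2.439, 0.002]
force: [0.7, -0.3, -0.8]
width: 0.599
```

```bash
python3 - <<'E'
from h import *
s=sense();print(s['clock'],s['ee_pos'],s['eef_rot'],s['force'],s['width'])
snap('wrist','w3.png',(100,0,420,384),1.5)
E
```

```text
6.175 [0.54904347 0.0043722  0.16713011] [1.97979233e+00 2.43854830e+00 2.17632454e-03] [ 0.71728343 -0.31162715 -0.84457852] 0.599198596928983
```

View pics/w3.png

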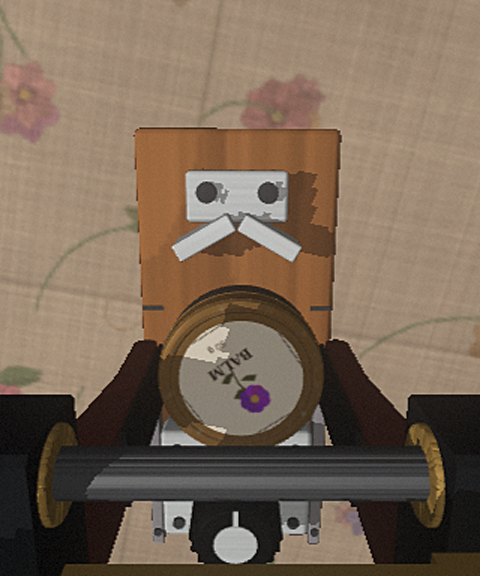

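The tin is held level, with its centre at (241,370) of the crop. The seat marks are at (143,308) and (332,308), and the fence V is at (236,235).

```bash
python3 - <<'E'
from h import *
f=lambda u,v,z:ray('wrist',u/1.5+100,v/1.5,z)
s=sense();print(s['ee_pos'])
a,b=f(142,308,.014),f(333,308,.014);print('seat',(a+b)/2,np.linalg.norm(a-b),a,b)
print('tin',f(241,378,s['ee_pos'][2]-.0875+.022), f(159,378,.1),f(324,378,.1))
p,q=f(136,129,.014),f(340,129,.014);print('fence end',(p+q)/2,p-q, 'fence V', f(237,218,.036))
print('knob',f(235,545,.072))
E
```

```text
[0.54924898 0.00452647 0.16735144]
seat [0.55002743 0.0041155  0.014     ] 0.09192611850916345 [ 0.50505202 -0.00536159  0.014     ] [0.59500284 0.0135926  0.014     ]
tin [0.5506996  0.00768167 0.10185144] [0.52534806 0.00148921 0.1       ] [0.57673879 0.01230224 0.1       ]
fence end [0.53337513 0.08455504 0.014     ] [-0.08777685 -0.01855716  0.        ] fence V [0.5404917  0.04884316 0.036     ]
knob [ 0.56671485 -0.0795776   0.072     ]
```

Call:
move_arm(targets=[[[0,0,0,0,-0.002,-0.025,255],[0,0,0,0,-0.002,-0.045,255],[0,0,0,0,-0.002,-0.058,255],[0,0,0,0,-0.002,-0.065,255],[0,0,0,0,-0.002,-0.066,255],[0,0,0,0,-0.002,-0.066,255]]])

```text
clock: 6.98
ee_pos: [0.5495, 0.0026, 0.1017]
eef_rot: [1.978, 2.438, 0.003]
force: [0.2, 0.2, -1.1]
width: 0.599
```

Call:
move_arm(targets=[[[0,0,0,0,0,-0.001,255],[0,0,0,0,0,-0.001,255]]])

```text
clock: 7.22
ee_pos: [0.5498, 0.0025, 0.1011]
eef_rot: [1.978, 2.438, 0.004]
force: [-0.1, 0.5, 0.5]
width: 0.6
```

Call:
move_arm(targets=[[[0,0,0,0,0,0,60],[0,0,0,0,0,0,0],[0,0,0,0,0,0,0],[0,0,0,0,0,0,0],[0,0,0,0,0,0,0],[0,0,0,0,0,0.05,0],[0,0,0,0,0,0.1,0],[0,0,0,0,-0.02,0.12,0],[0,0,0,0,-0.04,0.12,0],[0,0,0,0,-0.04,0.12,0]]])

```text
clock: 8.48
ee_pos: [0.5493, -0.0387, 0.2201]
eef_rot: [1.981, 2.436, 0.003]
force: [0.7, 0.2, -0.6]
width: 1.002
```

```bash
python3 - <<'E'
from h import *
s=sense();print(s['clock'],s['ee_pos'],s['eef_rot'],s['force'],s['width'],s['joint_pos'])
snap('wrist','w4.png',(100,0,420,384),1.5)
for q in('tin_center','feed_knob'):
  for d in search_frame(q,'wrist')[:3]:
    b=d['box'];print(q,np.round(b).tolist(),round(d['confidence'],2),ray('wrist',b[0]+b[2]/2,b[1]+b[3]/2,.036))
E
```

```text
8.475 [ 0.54925301 -0.03874371  0.22009514] [1.98132192 2.43648714 0.00257614] [ 0.66723032  0.15966134 -0.61045572] 1.0016592081444247 [-1.96375922e-01  3.77791996e-01  1.71378772e+00  1.03054230e-03
  1.04819205e+00 -4.02224241e-01]
tin_center [236.0, 106.0, 71.0, 67.0] 0.65 [0.5505116  0.00762267 0.036     ]
feed_knob [245.0, 225.0, 53.0, 61.0] 0.66 [ 0.57136006 -0.08729837  0.036     ]
```

View pics/w4.png

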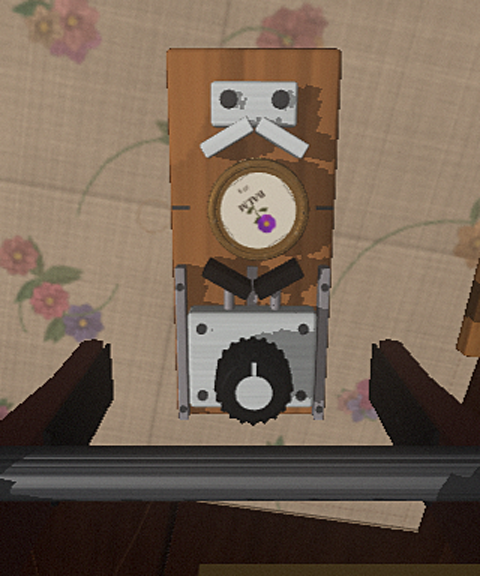

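The tin stands on the seat at crop (258,208), clear of both jaws (fence V at 255,135; carriage jaw at 252,280). The knob is at (254,385), pointer up. Next I'll grasp the knob.

Call:
move_arm(targets=[[[0,0,0,0.018,-0.041,0,0],[0,0,0,0.018,-0.041,-0.04,0],[0,0,0,0.018,-0.041,-0.075,0],[0,0,0,0.018,-0.041,-0.093,0],[0,0,0,0.018,-0.041,-0.1,0],[0,0,0,0.018,-0.041,-0.1,0],[0,0,0,0.018,-0.041,-0.1,0]]])

```text
clock: 9.5
ee_pos: [0.5674, -0.0782, 0.1202]
eef_rot: [1.98, 2.439, 0.003]
force: [-0.8, 0.8, 0.5]
width: 1.0
```

```bash
python3 - <<'E'
from h import *
s=sense();print(s['clock'],s['ee_pos'],s['force'],s['ft_torque'],s['joint_pos'])
E
```

```text
9.5 [ 0.56739523 -0.07818743  0.1202429 ] [-0.82947756  0.75268625  0.49687572] [-0.06944919 -0.15945834  0.01130687] [-0.25828275  0.54023734  1.74551035  0.00189386  0.85462988 -0.46653994]
```

Call:
move_arm(targets=[[[0,0,0,0,0,0,255],[0,0,0,0,0,0,255],[0,0,0,0,0,0,255],[0,0,0,0,0,0,255],[0,0,0,0,0,0,255],[0,0,0,0,0,0,255],[0,0,0,0,0,0,255]]])

```text
clock: 10.38
ee_pos: [0.5646, -0.0785, 0.12]
eef_rot: [-1.976, -2.437, 0.004]
force: [-7.4, -3.3, 6.6]
width: 0.439
```

```bash
cat > st.py <<'E'
from h import *
s=sense();r=s['eef_rot'];a=2*np.arctan2(r[1],r[0])-np.pi/2
R=cv2.Rodrigues(np.array(r,float))[0];a=np.arctan2(R[1,1],R[0,1])
print('t',s['clock'],'tcp',s['ee_pos'].round(4),'ang',round(a,4),'F',s['force'].round(1),'T',s['ft_torque'].round(3),'w',round(s['width'],3),'q6',s['joint_pos'][5].round(3),'tau6',s['tau'][5])
E
python3 st.py
```

```text
t 10.375 tcp [ 0.5646 -0.0785  0.12  ] ang 0.2082 F [-7.4 -3.3  6.6] T [-0.571  1.166  0.14 ] w 0.439 q6 -0.467 tau6 0.10345735587179661
```

Call:
move_arm(targets=[[[0,0,-0.1,-0.0002,0.0012,0,255],[0,0,-0.2,-0.0005,0.0023,0,255],[0,0,-0.3,-0.0007,0.0035,0,255],[0,0,-0.4,-0.001,0.0047,0,255],[0,0,-0.5,-0.0012,0.0059,0,255],[0,0,-0.6,-0.0015,0.007,0,255]]])

```text
clock: 11.12
ee_pos: [0.5626, -0.0717, 0.12]
eef_rot: [-2.61, -1.741, 0.004]
force: [-1.9, -0.7, 2.9]
width: 0.438
```

```bash
python3 st.py
```

```text
t 11.125 tcp [ 0.5626 -0.0717  0.12  ] ang -0.3942 F [-1.9 -0.7  2.9] T [-0.101  0.259  0.302] w 0.438 q6 0.144 tau6 -0.7530266605317593
```

Call:
move_arm(targets=[[[0,0,-0.1,-0.0002,0.0012,0,255],[0,0,-0.2,-0.0005,0.0023,0,255],[0,0,-0.3,-0.0007,0.0035,0,255],[0,0,-0.4,-0.001,0.0047,0,255],[0,0,-0.5,-0.0012,0.0059,0,255],[0,0,-0.6,-0.0015,0.007,0,255]]])

```text
clock: 11.88
ee_pos: [0.5605, -0.0644, 0.12]
eef_rot: [-3.008, -0.888, 0.003]
force: [-1.7, 1.1, 1.8]
width: 0.436
```

```bash
python3 st.py
```

```text
t 11.875 tcp [ 0.5605 -0.0644  0.12  ] ang -0.9966 F [-1.7  1.1  1.8] T [0.184 0.082 0.306] w 0.436 q6 0.754 tau6 -0.7276198826730251
```

Call:
move_arm(targets=[[[0,0,-0.06,-0.0002,0.0007,0,255],[0,0,-0.12,-0.0003,0.0014,0,255]]])

```text
clock: 12.12
ee_pos: [0.5601, -0.0629, 0.12]
eef_rot: [-3.056, -0.704, 0.003]
force: [-1.1, 1.5, 1.3]
width: 0.442
```

```bash
python3 st.py
```

```text
t 12.125 tcp [ 0.5601 -0.0629  0.12  ] ang -1.1179 F [-1.1  1.5  1.3] T [ 0.087 -0.003  0.349] w 0.442 q6 0.877 tau6 -0.3000508714467287
```

Call:
move_arm(targets=[[[0,0,-0.06,-0.0002,0.0007,0,255]]])

```text
clock: 12.25
ee_pos: [0.5599, -0.0621, 0.12]
eef_rot: [-3.076, -0.61, 0.002]
force: [0.3, -0.6, 0.6]
width: 0.442
```

```bash
python3 st.py; python3 -c "
from h import *
snap('wrist','w5.png',(100,0,420,384),1.5)"
```

```text
t 12.25 tcp [ 0.5599 -0.0621  0.12  ] ang -1.179 F [ 0.3 -0.6  0.6] T [ 0.011 -0.103  0.341] w 0.442 q6 0.94 tau6 -0.3426189813762903
```

View pics/w5.png

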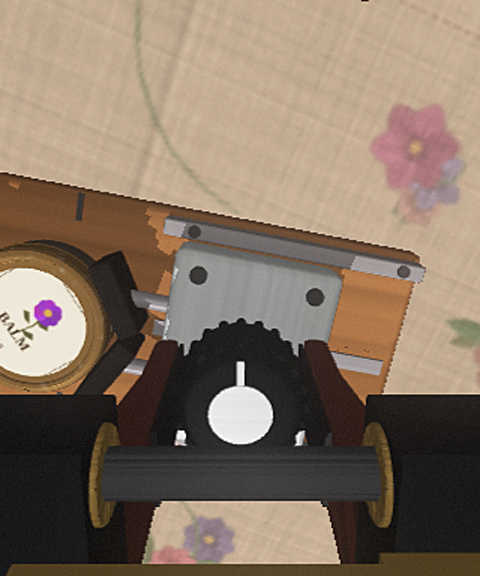

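The knob turns with the gripper (pointer at 240,375). The jaw at (120,300) is now touching the tin, but the fence is out of view. I'll continue in small steps and watch the torque.

Call:
move_arm(targets=[[[0,0,-0.06,-0.0002,0.0007,0,255]]])

```text
clock: 12.42
ee_pos: [0.5598, -0.0613, 0.12]
eef_rot: [-3.094, -0.514, 0.002]
force: [0.2, 1.0, 0.4]
width: 0.439
```

```bash
python3 st.py
```

```text
t 12.425 tcp [ 0.5598 -0.0613  0.12  ] ang -1.2414 F [0.2 1.  0.4] T [ 0.066 -0.091  0.325] w 0.439 q6 1.003 tau6 -0.55726557970047
```

Call:
move_arm(targets=[[[0,0,-0.06,-0.0002,0.0007,0,255]]])

```text
clock: 12.55
ee_pos: [0.5596, -0.0606, 0.12]
eef_rot: [-3.108, -0.421, 0.002]
force: [0.1, 1.1, 0.2]
width: 0.437
```

```bash
python3 st.py
```

```text
t 12.55 tcp [ 0.5596 -0.0606  0.12  ] ang -1.3017 F [0.1 1.1 0.2] T [ 0.046 -0.067  0.318] w 0.437 q6 1.065 tau6 -0.30808305367827415
```

Call:
move_arm(targets=[[[0,0,-0.06,-0.0002,0.0007,0,255],[0,0,-0.12,-0.0003,0.0014,0,255]]])

```text
clock: 12.8
ee_pos: [0.5592, -0.0591, 0.12]
eef_rot: [-3.128, -0.233, 0.002]
force: [-0.5, 0.7, 0.5]
width: 0.44
```

```bash
python3 st.py
```

```text
t 12.8 tcp [ 0.5592 -0.0591  0.12  ] ang -1.422 F [-0.5  0.7  0.5] T [ 0.083 -0.04   0.362] w 0.44 q6 1.187 tau6 -0.30137741938233376
```

Call:
move_arm(targets=[[[0,0,-0.06,-0.0002,0.0007,0,255]]])

```text
clock: 12.92
ee_pos: [0.559, -0.0583, 0.12]
eef_rot: [-3.133, -0.139, 0.001]
force: [-0.4, 0.3, 0.4]
width: 0.439
```

```bash
python3 st.py;python3 - <<'E'
from h import *
snap('top','t2.png',(195,145,305,225),7)
E
```

```text
t 12.925 tcp [ 0.559  -0.0583  0.12  ] ang -1.4822 F [-0.4  0.3  0.4] T [ 0.043 -0.016  0.395] w 0.439 q6 1.248 tau6 -0.2580984402447939
```

View pics/t2.png

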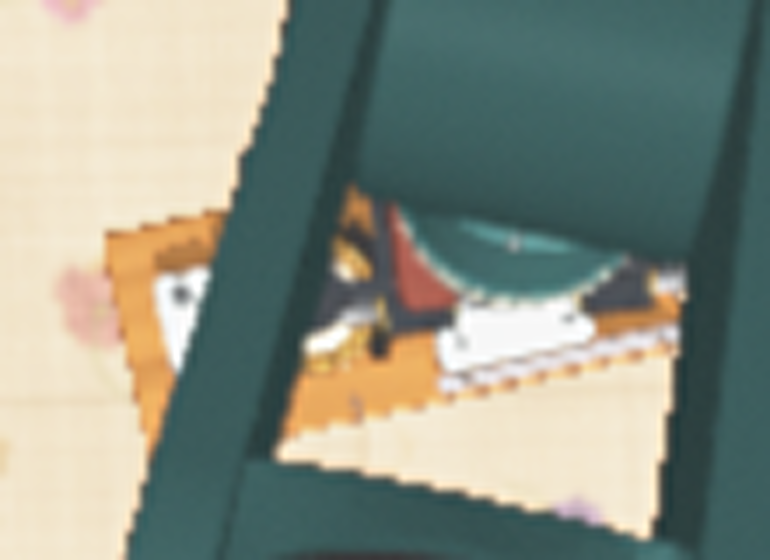

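Call:
move_arm(targets=[[[0,0,-0.03,-0.0001,0.0004,0,255]]])

```text
clock: 13.1
ee_pos: [0.5589, -0.0579, 0.12]
eef_rot: [-3.135, -0.089, 0.001]
force: [0.2, 0.0, -0.0]
width: 0.44
```

```bash
python3 st.py
```

```text
t 13.1 tcp [ 0.5589 -0.0579  0.12  ] ang -1.5139 F [ 0.2  0.  -0. ] T [-0.04  -0.041  0.43 ] w 0.44 q6 1.281 tau6 -0.02473033731803298
```

Call:
move_arm(targets=[[[0,0,-0.03,-0.0001,0.0004,0,255]]])

```text
clock: 13.22
ee_pos: [0.5589, -0.0575, 0.12]
eef_rot: [-3.136, -0.041, 0.001]
force: [-0.6, 0.2, -0.7]
width: 0.441
```

```bash
python3 st.py
```

```text
t 13.225 tcp [ 0.5589 -0.0575  0.12  ] ang -1.5445 F [-0.6  0.2 -0.7] T [ 0.033 -0.011  0.491] w 0.441 q6 1.312 tau6 0.12186759151518345
```

Torque has risen from about 0.32 to 0.49 N m, which puts the pinch at about 12–16 N. I'll stop turning here and let go.

Call:
move_arm(targets=[[[0,0,0,0,0,0,255],[0,0,0,0,0,0,0],[0,0,0,0,0,0,0],[0,0,0,0,0,0,0],[0,0,0,0,0,0,0],[0,0,0,0,0,0.05,0],[0,0,0,0,0,0.1,0],[0,0,0,0,0,0.15,0],[0,0,0,0,0,0.15,0]]])

```text
clock: 14.35
ee_pos: [0.5613, -0.058, 0.2744]
eef_rot: [-3.138, -0.041, -0.012]
force: [-0.6, -0.6, 0.6]
width: 0.999
```

Call:
move_arm(targets=[[[0,0,0.18,0,-0.02,0,0],[0,0,0.36,0,-0.04,0,0],[0,0,0.54,0,-0.04,0,0],[0,0,0.72,0,-0.04,0,0],[0,0,0.9,0,-0.04,0,0],[0,0,1.08,0,-0.04,0,0],[0,0,1.26,0,-0.04,0,0],[0,0,1.44,0,-0.04,0,0],[0,0,1.62,0,-0.04,0,0],[0,0,1.75,0,-0.04,0,0],[0,0,1.75,0,-0.04,0,0]]])

```text
clock: 15.72
ee_pos: [0.5606, -0.0978, 0.2731]
eef_rot: [-1.977, -2.429, -0.003]
force: [0.1, 0.0, 0.4]
width: 1.003
```

```bash
python3 st.py; python3 -c "
from h import *
snap('wrist','w6.png',(150,20,370,240),2.6)"
```

```text
t 15.725 tcp [ 0.5606 -0.0978  0.2731] ang 0.2043 F [0.1 0.  0.4] T [-0.039 -0.089 -0.014] w 1.003 q6 -0.504 tau6 -0.7496875897049904
```

View pics/w6.png

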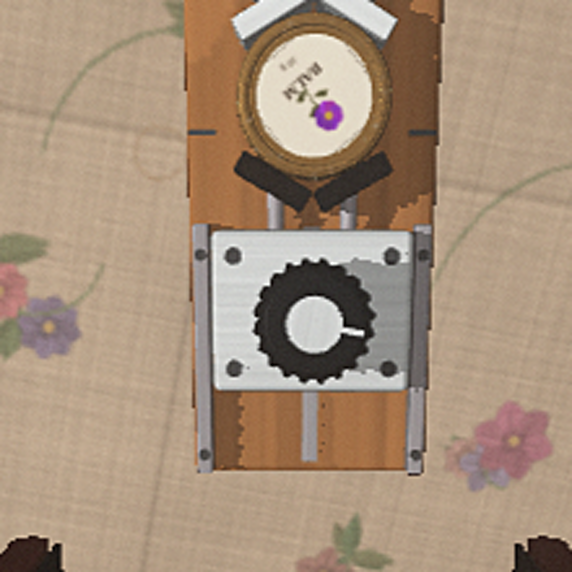

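The tin at (313,95) sits flat and centred in both V's, and the knob pointer at (355,330) has gone about 100° clockwise. The gripper is clear, so I'm handing in.

```bash
python3 -c "
from bench import *
print(hand_in())"
```

```text
the job is handed in; nothing more can be done
None
```

The white, gold-rimmed tin is clamped between the two V jaws and the job is handed in. I turned the feed knob about 1.75 rad clockwise in one grasp, following the carriage, then let go and backed the arm off.

**Pinch force:** the knob torque was about 0.32 N m while turning freely and 0.49 N m when I stopped. That works out to roughly 12–16 N, between the 5 N and 25 N limits. It is inferred from torque readings scattered by about ±0.02 N m, not measured directly. It was also not checked again after release, and the readings did not rise quite evenly as the jaw closed.

**Last checks:** the final wrist picture shows the tin flat and touching both V's, centred on the clamp by eye. The knob pointer had gone about 100°, which matches the turn. The gripper was open and clear, with no contact force. At the end the clock read about 16 s.

**Not checked:** the other things on the dresser did not get a final look, but the arm was raised whenever it crossed the dresser and no reading suggested a bump. A top-camera look during clamping was blocked by the arm and showed nothing useful.

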